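Set a shaft collar on the flat of a carousel drive

TASK

Clear the two broken white hub pieces off the deck of the carousel drive into the grey bin. Then feel for the flat on the drive's upright shaft by pinching the shaft across it, and turn the shaft until the flat squarely faces the forked key rest. Finally raise the dark collar on the shaft, with its set-screw also squarely facing the key rest, until the screw is level with the middle of the flat, and finish holding it still there in the fingers, ready for a colleague to tighten the screw; leave the beaker, bottle and hex key alone.

Things in the scene. Friction and masses are not known exactly. Their poses are not given: they have to be found in the camera images.
- drive: Carousel drive: fixed white box 280 (x) x 260 (y) x 70 mm high, flat grey deck on top. Origin: centre of its underside, right below the shaft axis. On the deck, centred 97 mm from the shaft axis towards the drive's own -y, stands the forked key rest: a bare-metal post 32 (x) x 16 (y) mm, 56 mm high above the deck, with a 10 mm slot in its top. It faces the shaft.
- shaft: Bare steel shaft upright in the middle of the deck, diameter 20 mm, top 62 mm above the deck. Origin on its axis at deck level. The lower 24 mm is round; above that one side is milled flat (D section). Pinched across the flat it measures 16 mm, elsewhere up to 20. It turns with slight friction (0.06 N m), stays where it is left and does not turn with the collar.
- flat: The milled flat of the shaft: 16 mm wide, 38 mm tall, 6 mm from the shaft axis, facing this body's -y axis. Origin on the shaft axis at deck level.
- flat_mid (a point): Middle of the flat's face, 43 mm above the deck and 6 mm from the shaft axis.
- shaft_turn (a joint): Angle of the shaft (rad), positive counter-clockwise from above, range -3.1 to 3.1. 0: the flat faces the key rest (the drive's -y).
- collar: Dark steel collar, a ring round the shaft: outer diameter 44 mm, 22 mm high, 0.18 kg. Origin on the shaft axis at its underside; starts resting on the deck, below the flat. On its -y side a boss 13 mm wide reaches 28 mm from the axis and carries the set-screw. It slides and turns freely on the shaft and drops back when let go.
- screw (a point): Outer end of the set-screw head (8 mm diameter), 33 mm from the shaft axis on the collar's -y side, 11 mm above the collar's underside.
- collar_lift (a joint): Height of the collar's underside above the deck (m): 0 resting on the deck, stop at 0.040 (top of the shaft). At 0.032 the set-screw is level with the middle of the flat.
- collar_turn (a joint): Angle of the collar about the shaft (rad), positive counter-clockwise from above, range -3.1 to 3.1. 0: the set-screw faces the key rest (the drive's -y).
- piece_a: Broken white plastic hub piece, a sector of a ring, lying on the deck on the side away from the key rest: wall 15 mm thick, bowed, 22 mm overall along its own x (grip across x at mid-length), 54 mm along y, 26 mm high, about 30 g. Origin: middle of its underside.
- piece_b: The other broken white hub piece on the deck, a shorter and taller ring sector: wall 15 mm thick, 18 mm overall along its own x (grip across x at mid-length), 38 mm along y, 34 mm high, about 30 g. Origin: middle of its underside.
- bin: Open grey plastic waste bin, fixed, 170 x 170 mm outside, 100 mm high, walls 4 mm. Origin: centre of its underside.
- beaker: Glass beaker, 72 mm diameter, 90 mm high, standing on the bench. Bystander. Origin: centre of its underside.
- reagent: Closed amber bottle, 64 mm diameter, 140 mm high, standing on the bench. Bystander. Origin: centre of its underside.
- hexkey: Dark L-shaped hex key 7 mm thick, long leg about 100 mm along its x, lying on the bench. Bystander. Origin: middle of its long leg, on the bench.

How it is judged:
On the way, in this order (a step that is already met when the one before it is completed fails the run):
1. both broken pieces lie released in the bin (x of piece_a in the frame of bin between -0.085 and 0.085 m and y of piece_a in the frame of bin between -0.085 and 0.085 m and z of each of piece_a, piece_b in the frame of bin below 0.08 m and linear speed of each of piece_a, piece_b below 0.05 m/s and contact force between each of piece_a, piece_b and the fingers below 0.05 N and x of piece_b in the frame of bin between -0.085 and 0.085 m and y of piece_b in the frame of bin between -0.085 and 0.085 m), for 0.2 s.
2. the fingers pinch the shaft on its flat, and the flat faces the key rest (value of joint shaft_turn between -0.2 and 0.2 rad and contact force between flat and the fingers above 1.5 N), for 0.2 s.
At the end, for the whole second after the job is handed in: Both pieces lie still in the bin; the flat and the set-screw each face the key rest within 0.20 rad; the collar is held still in the fingers (contact over 2 N) with its underside 24 to 39.5 mm above the deck (screw within about 8 mm of the flat's middle) (all of step 1 and value of joint shaft_turn between -0.2 and 0.2 rad and value of joint collar_turn between -0.2 and 0.2 rad and value of joint collar_lift between 0.024 and 0.0395 m and velocity of joint collar_lift between -0.01 and 0.01 m/s and contact force between collar and the fingers above 2 N); the arm keeps its last pose, push and grip.
It fails at once if the beaker was moved (distance of beaker from where it was at the start of the episode above 0.03 m).
It fails at once if the bottle was moved (distance of reagent from where it was at the start of the episode above 0.03 m).
It fails at once if the hex key was moved (distance of hexkey from where it was at the start of the episode above 0.03 m).
It also fails if it takes over 64 s, if anything falls off the work surface, if the arm or the gripper's body presses on something with over 40 N, if the wrist force passes 120 N, or if a joint passes its speed limit or range.

ROBOT

A 6-joint arm with a two-finger parallel gripper is mounted at the origin on the work surface. World frame = base frame: x ahead of the robot, y to its left, z up, the work surface at z = 0. Lengths are in m, angles in rad, forces in N, time in s.
With the tool pointing down it reaches from about 0.25 to 0.725 m from the base axis. Payload 4 kg.
Tool frame: the origin (TCP) lies midway between the tips of the shut fingers; the grasp point (between the pads) lies 19 mm behind it; z points along the fingers, y is the line along which they close (so a half turn about z gives the same grasp; the last joint's range is limited). The gripper opens to 85 mm and grips with 20 to 120 N. Pads are 22 mm wide; open, the fingers measure 114 mm over their backs; the gripper's body (76 mm by 85 mm) begins 54 mm behind the grasp point. The pads swing forward as they close: fully open they stand 13 mm farther back than shut.
Start: joints at [1.127, 0.241, 0.005, 1.335, 0, 1.571], TCP at [0.215, 0.452, 0.231] pointing down, gripper open.
Joint ranges: [-2.72, 2.72], [-1.05, 1.87], [-1.09, 1.28], [-1.99, 2.15], [-1.42, 1.44], [-3.14, 3.14]. Speed limits (rad/s): [2.79, 2.79, 3.14, 3.14, 3.14, 3.14].

INTERFACE

Orientations are given as a unit quaternion [x, y, z, w].
In Python, from workcell import arm gives the robot as it stands. The module is installed in compiled form; this text tells all that it offers.
- The arm moves only by the tool jog_arm, never from a script. Its argument "motion" is a list of rows, each a list of 7 numbers: the shift along the tool's x, y, z in units of 40 mm (1.0 is 40 mm), then the turn, a rotation vector about the tool's x, y, z in units of 8 degrees (1.0 is 8 degrees), then the opening, from 0 (shut) to 1 (fully open). A call has 1 to 10 rows; each row shifts and turns the commanded pose from where the row before left it, along the tool's axes as they then stand; what a row does not reach is not made up. A row lasts 1/10 s, in which the tool goes at most 50 mm and 8.59 degrees, less where a joint would pass 70% of its speed; a pose out of reach is approached as far as the arm can. A call is refused whole if a number of a shift passes 1 or a number of a turn 1, either way. A call with a gripper value outside its range is refused whole. The fingers move at their own pace and stop on an object; the grip force is fixed at half the most. Time passes only in rows, so rows that do not move let the fingers close. It gives the time, the measured TCP pose, the force, the opening and the grip force at its end, in the units of the state.
- arm.state(): the state, without advancing time (a new reading comes with each control period).
- arm.read_camera(name): name is "scene" or "top" or "wrist"; returns a dict with "color" (480x640x3 uint8, blue, green, red), "depth" (480x640 float32, m along the optical axis (not along the pixel's ray), 0 where there is no reading), "fx", "fy", "cx", "cy" (pixels), "pose" (4x4, takes a point from camera to world coordinates). Camera axes: x right, y up, looking along -z (the intrinsics and any distortion apply to the point x, -y, -z); pixel columns grow to the right and rows downward; lengths in m; the calibration is good to about 2 mm. A picture is of the moment at which its call begins.
- arm.close_job(): hands the job in; it is judged then, once.
The state is a dict: "time_s": time; "joint_positions": joint angles; "joint_vel": joint speeds; "joint_torque": joint torques, N m; "tcp_pos": TCP position; "ee_rot": TCP orientation; "contact_force": force on the tool from outside, world axes, zero at the start; "moment": the same for the moment, N m; "opening": finger opening in m; "grip_force": force on a finger pad.
Only numpy, scipy, OpenCV 4.12 (cv2) and the standard library are available. Lean on these libraries where they do the work, as an engineer would, in place of code of your own. Each camera call takes 0.05 s, during which the arm holds its last target. There are 200 camera calls.

## Working session

There is one attempt and no reset: what is moved stays moved. The work goes in short steps, Python scripts to look and compute and a tool call to move; the robot and the scene stay as the last step left them, time stands still between calls to the robot, and variables do not carry over. Pictures are saved under pics/ and viewed, at most 10 in all, crops included, and the job is handed in when it is done.

Besides the shell and the picture viewer there is one more tool, called after "Call:" in YAML: its name, and indented under it one key for each argument. jog_arm: Moves the arm, as the interface text tells. Its arguments: {"type":"object","properties":{"motion":{"type":"array"}},"required":["motion"]}

```bash
mkdir -p pics; ls
cat > h.py <<'E'
import numpy as np, cv2
from workcell import arm
def cam(n):
    return arm.read_camera(n)
def pts(c):
    d=c["depth"]; v,u=np.mgrid[:480,:640]
    P=np.stack([(u-c["cx"])/c["fx"]*d,-(v-c["cy"])/c["fy"]*d,-d,np.ones_like(d)],-1)
    W=(P@np.array(c["pose"]).T)[...,:3]; W[d==0]=np.nan
    return W
E
python3 - <<'E'
from h import *
print(arm.state())
for n in ["top","scene"]:
    c=cam(n); cv2.imwrite(f"pics/{n}0.png",c["color"]); np.save(f"{n}0.npy",c,allow_pickle=True)
    print(n,c["fx"],c["cx"],np.round(c["pose"],3).tolist(), [k for k in c])
E
```

```text
pics
{'time_s': 0.0, 'joint_positions': array([1.12700813e+00, 2.41416152e-01, 3.73956416e-03, 1.33521785e+00,
       2.35307572e-05, 1.57081833e+00]), 'joint_vel': array([ 0.0019131 ,  0.00014867,  0.00013411, -0.00032238,  0.00137835,
        0.00088151]), 'joint_torque': array([-7.80518676e-04, -3.72320580e+01,  2.52406186e+01,  1.69835048e-02,
       -1.04848871e-04, -7.84161728e-06]), 'tcp_pos': array([0.214404  , 0.45099792, 0.23041724]), 'ee_rot': array([ 2.20088300e-01,  9.75479390e-01, -1.02074974e-03, -2.42339664e-04]), 'contact_force': array([ 0.06646456, -0.31093839,  0.15993045]), 'moment': array([ 0.00792803, -0.01975955, -0.04122233]), 'grip_force': 0.0, 'opening': 0.08577219774574153}
top 534.3733866171041 314.4745330484007 [[0.011, 0.995, -0.1, 0.412], [-1.0, 0.009, -0.02, -0.08], [-0.019, 0.1, 0.995, 1.374], [0.0, 0.0, 0.0, 1.0]] ['color', 'depth', 'fx', 'fy', 'cx', 'cy', 'pose']
scene 557.4321629174431 319.295149477267 [[0.458, -0.519, 0.721, 1.352], [0.889, 0.278, -0.364, -0.461], [-0.011, 0.808, 0.589, 0.75], [0.0, 0.0, 0.0, 1.0]] ['color', 'depth', 'fx', 'fy', 'cx', 'cy', 'pose']
```

View pics/top0.png

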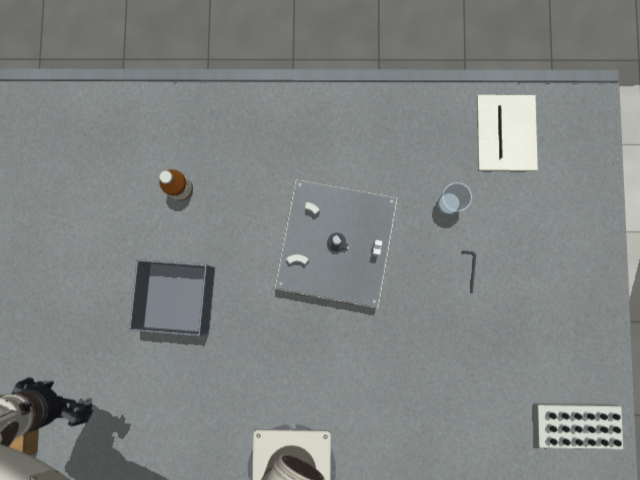

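View pics/scene0.png

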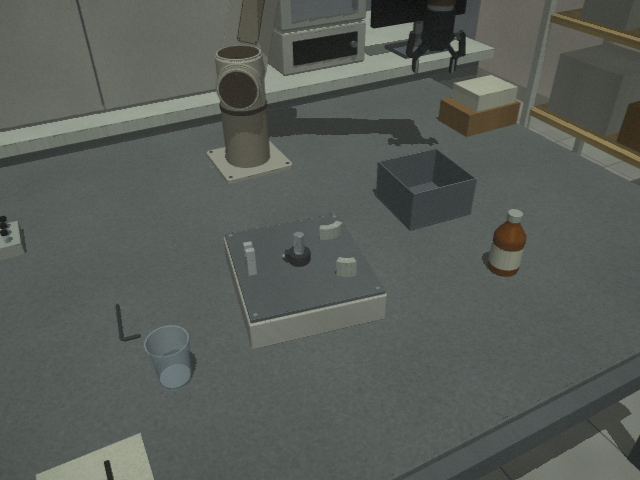

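The top view shows the drive at about (337,243), with the key rest to its right at (377,247). The pieces are at (312,208) and (297,260), the bin is at (172,298), and the beaker is at (455,198). Next I measure them.

```bash
cat >> h.py <<'E'
def ray(c,u,v,z):
    T=np.array(c["pose"]); d=T[:3,:3]@np.array([(u-c["cx"])/c["fx"],-(v-c["cy"])/c["fy"],-1.]); o=T[:3,3]
    return o+d*(z-o[2])/d[2]
def blobs(c,m,zlo,zhi,zt,amin=15):
    n,l,s,ce=cv2.connectedComponentsWithStats(m.astype(np.uint8))
    W=pts(c)
    for i in range(1,n):
        if s[i,4]<amin: continue
        k=l==i
        q=np.array([ray(c,u,v,zt) for v,u in np.argwhere(k)])[:,:2]
        r=cv2.minAreaRect((q*1000).astype(np.float32))
        print(i,s[i,4],np.round(ce[i]),"plane",q.mean(0).round(4),"z",np.nanpercentile(W[k][:,2],[5,50,95]).round(4),"depthxy",np.nanmean(W[k][:,:2],0).round(4),"rect",np.round(r[0],1),np.round(r[1],1),round(r[2],1))
E
python3 - <<'E'
from h import *
c=np.load("top0.npy",allow_pickle=True).item()
W=pts(c); z=W[...,2]
v,u=np.mgrid[:480,:640]
roi=(u>260)&(u<410)&(v>170)&(v<315)
print("deck z",np.nanmedian(z[roi&(z>.05)&(z<.09)]))
print("deck"); blobs(c,roi&(z>.05),0,0,.07,500)
print("above deck"); blobs(c,roi&(z>.08),0,0,.1)
roi2=(u>120)&(u<225)&(v>250)&(v<345)
print("bin"); blobs(c,roi2&(z>.03),0,0,.1,200)
roi3=(u>425)&(u<480)&(v>170)&(v<310)
print("beaker"); blobs(c,roi3&(z>.02),0,0,.09,20)
E
```

```text
deck z 0.07094150519448561
deck
1 11791 [336. 243.] plane [ 0.5582 -0.1071] z [0.0652 0.0711 0.0903] depthxy [ 0.5579 -0.1071] rect [ 559.1 -106.7] [257.8 278.9] 80.0
above deck
1 112 [312. 208.] plane [ 0.6402 -0.0469] z [0.0858 0.1045 0.1083] depthxy [ 0.6397 -0.047 ] rect [639.8 -47.3] [38.  20.7] 63.7
3 281 [337. 241.] plane [ 0.5584 -0.1088] z [0.0873 0.094  0.1345] depthxy [ 0.5583 -0.1088] rect [ 560. -109.] [43.6 46.2] 10.9
5 123 [376. 247.] plane [ 0.5448 -0.203 ] z [0.0904 0.1245 0.13  ] depthxy [ 0.543  -0.2013] rect [ 544.8 -203.1] [19.2 37.2] 80.6
6 142 [297. 258.] plane [ 0.517  -0.0136] z [0.0921 0.0964 0.1015] depthxy [ 0.5173 -0.0134] rect [516.4 -14.4] [21.6 50.3] 0.6
bin
1 1768 [167. 298.] plane [0.4198 0.2961] z [0.0347 0.0781 0.1024] depthxy [0.42   0.3036] rect [421.4 286.5] [186.1 169.9] 86.3
beaker
1 555 [456. 197.] plane [ 0.6715 -0.3966] z [0.0255 0.0666 0.0933] depthxy [ 0.6767 -0.4029] rect [ 669.8 -392.2] [69.6 83.4] 27.1
```

Run:
```python
from h import *
c=np.load("top0.npy",allow_pickle=True).item()
W=pts(c); z=W[...,2]
cv2.imwrite("pics/crop1.png",cv2.resize(c["color"][170:320,260:410],(600,600),interpolation=cv2.INTER_CUBIC))
```

```text
(no output)
```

View pics/crop1.png

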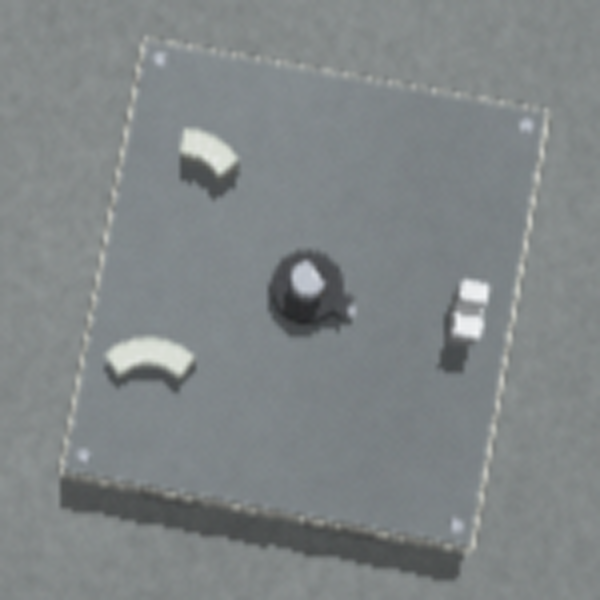

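The crop confirms this: piece_a is at (150,358) with its bow towards +x, and piece_b is at (210,152). The boss points right and slightly down from the shaft at (305,275), and the key rest is at (470,308). I'll write a row planner and move above the drive for a wrist view.

```bash
cat >> h.py <<'E'
from scipy.spatial.transform import Rotation as Ro
def tooly():
    y=Ro.from_quat(arm.state()["ee_rot"]).as_matrix()[:,1]; return np.degrees(np.arctan2(y[1],y[0]))
def plan(p,yaw,n,op,p0=None,y0=None):
    """rows from (p0,y0) to p,yaw (deg, direction of tool y), tool down; yaw by shortest"""
    p0=np.array(arm.state()["tcp_pos"] if p0 is None else p0); y0=tooly() if y0 is None else y0
    dy=(yaw-y0); dy=(dy+180)%360-180
    cur=p0.copy(); cy=y0; rows=[]
    for i in range(n):
        a=np.radians(cy); ey=np.array([np.cos(a),np.sin(a)]); ex=np.array([-np.sin(a),np.cos(a)])
        d=p0+(np.array(p)-p0)*(i+1)/n-cur
        r=np.round([d[:2]@ex/.04,d[:2]@ey/.04,-d[2]/.04,0,0,-(y0+dy*(i+1)/n-cy)/8,op],2)
        cur=cur+np.r_[(r[0]*ex+r[1]*ey)*.04,-r[2]*.04]; cy-=r[5]*8; rows.append(r.tolist())
    print(str(rows).replace(" ","").replace("-0.0,","0,").replace("0.0,","0,")); print("end",cur.round(4),round(cy,1)); return cur,cy
E
python3 - <<'E'
from h import *
p,y=plan([.35,.2,.30],30,9,1)
plan([.47,-.07,.33],0,9,1,p,y)
E
```

```text
[[-0.64,-0.47,-0.19,0,0,0.48,1.0],[-0.67,-0.42,-0.2,0,0,0.48,1.0],[-0.7,-0.38,-0.19,0,0,0.48,1.0],[-0.72,-0.33,-0.19,0,0,0.48,1.0],[-0.74,-0.28,-0.19,0,0,0.48,1.0],[-0.75,-0.24,-0.2,0,0,0.48,1.0],[-0.78,-0.18,-0.19,0,0,0.48,1.0],[-0.78,-0.13,-0.19,0,0,0.48,1.0],[-0.79,-0.07,-0.2,0,0,0.48,1.0]]
end [0.3501 0.1999 0.3001] 30.0
[[-0.82,-0.09,-0.08,0,0,0.42,1.0],[-0.82,-0.04,-0.09,0,0,0.41,1.0],[-0.82,0.01,-0.08,0,0,0.42,1.0],[-0.81,0.06,-0.08,0,0,0.42,1.0],[-0.82,0.1,-0.08,0,0,0.41,1.0],[-0.8,0.15,-0.09,0,0,0.42,1.0],[-0.8,0.2,-0.08,0,0,0.42,1.0],[-0.78,0.24,-0.08,0,0,0.41,1.0],[-0.77,0.29,-0.09,0,0,0.42,1.0]]
end [ 0.4699 -0.07    0.3301] 0.0
```

Call:
jog_arm:
  motion:
    - [-0.64,-0.47,-0.2,0,0,0.48,1]
    - [-0.67,-0.42,-0.2,0,0,0.48,1]
    - [-0.7,-0.38,-0.2,0,0,0.48,1]
    - [-0.72,-0.33,-0.2,0,0,0.48,1]
    - [-0.74,-0.28,-0.2,0,0,0.48,1]
    - [-0.75,-0.24,-0.2,0,0,0.48,1]
    - [-0.78,-0.18,-0.2,0,0,0.48,1]
    - [-0.78,-0.13,-0.2,0,0,0.48,1]
    - [-0.79,-0.07,-0.2,0,0,0.48,1]

```text
time_s: 1.0
tcp_pos: [0.3505, 0.1991, 0.3033]
ee_rot: [0.501, 0.865, -0.0, -0.0]
contact_force: [0.4, -0.6, -0.4]
opening: 0.0853
grip_force: 0.0
```

Call:
jog_arm:
  motion:
    - [-0.82,-0.09,-0.08,0,0,0.42,1]
    - [-0.82,-0.04,-0.08,0,0,0.42,1]
    - [-0.82,0.01,-0.08,0,0,0.42,1]
    - [-0.8,0.06,-0.08,0,0,0.42,1]
    - [-0.8,0.1,-0.08,0,0,0.42,1]
    - [-0.8,0.15,-0.08,0,0,0.42,1]
    - [-0.8,0.2,-0.08,0,0,0.42,1]
    - [-0.78,0.24,-0.08,0,0,0.42,1]
    - [-0.77,0.29,-0.08,0,0,0.42,1]
    - [0,0,0,0,0,0,1]

```text
time_s: 2.0
tcp_pos: [0.4703, -0.0715, 0.3314]
ee_rot: [0.71, 0.704, -0.001, 0.0]
contact_force: [0.8, -0.9, 0.0]
opening: 0.0852
grip_force: 0.0
```

Run:
```python
from h import *
s=arm.state(); print(s["time_s"],s["tcp_pos"],tooly(),s["ee_rot"])
c=cam("wrist"); cv2.imwrite("pics/w1.png",c["color"]); np.save("w1.npy",c,allow_pickle=True)
print(c["fx"],np.round(c["pose"],3).tolist())
W=pts(c); z=W[...,2]; print(np.nanmedian(z))
roi=(z>.080)&(z<.16)
blobs(c,roi,0,0,.1,150)
```

```text
2.0 [ 0.47030969 -0.07151461  0.33138771] -0.526342502321518 [ 7.10347016e-01  7.03851436e-01 -5.05856132e-04  1.29364131e-04]
380.3170847913842 [[1.0, 0.008, 0.004, 0.47], [-0.009, 0.965, 0.264, -0.005], [-0.001, -0.264, 0.965, 0.473], [0.0, 0.0, 0.0, 1.0]]
0.0005117418372961868
1 902 [366. 136.] plane [ 0.5137 -0.0115] z [0.0901 0.0954 0.0968] depthxy [ 0.5143 -0.0116] rect [513.2 -12.1] [51.6 22.4] 89.2
2 902 [490. 171.] plane [ 0.6352 -0.0453] z [0.0835 0.1027 0.1044] depthxy [ 0.6356 -0.0453] rect [634.8 -44.4] [39.5 27.9] 60.7
3 1568 [403. 230.] plane [ 0.5542 -0.1042] z [0.0848 0.092  0.1319] depthxy [ 0.5535 -0.1035] rect [ 554.9 -104.6] [43.  48.6] 7.5
4 1062 [388. 318.] plane [ 0.5425 -0.2035] z [0.084  0.1121 0.1262] depthxy [ 0.5403 -0.1977] rect [ 543.  -204.3] [38.7 45.3] 80.2
```

View pics/w1.png

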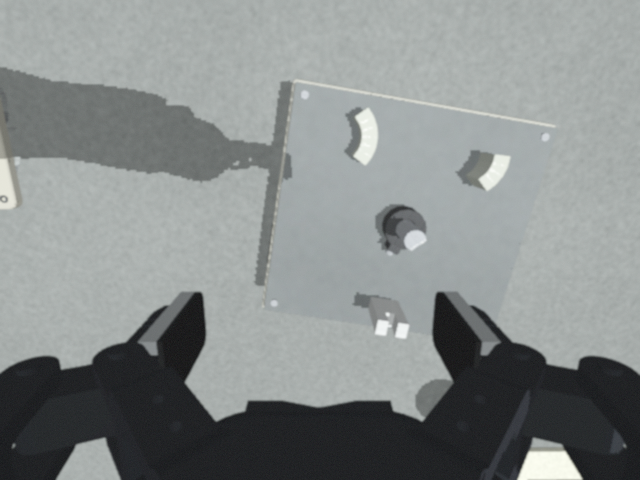

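The wrist view agrees with the top view to within 4 mm: piece_a at (366,136), piece_b at (490,170), shaft top at (413,240) and key rest at (392,325). I'll grasp piece_a.

Call:
jog_arm:
  motion:
    - [0.37,0.3,0.8,0,0,0,1]
    - [0.37,0.3,0.8,0,0,0,1]
    - [0.37,0.3,0.8,0,0,0,1]
    - [0.37,0.3,0.8,0,0,0,1]
    - [0,0,0.8,0,0,0,1]
    - [0,0,0.8,0,0,0,1]
    - [0,0,0.8,0,0,0,1]
    - [0,0,0.5,0,0,0,1]
    - [0,0,0.3,0,0,0,1]
    - [0,0,0,0,0,0,1]

```text
time_s: 3.05
tcp_pos: [0.5157, -0.0088, 0.0745]
ee_rot: [0.708, 0.706, -0.001, -0.002]
contact_force: [-0.5, 0.6, 1.6]
opening: 0.0855
grip_force: 0.0
```

Call:
jog_arm:
  motion:
    - [0,0,0,0,0,0,0]
    - [0,0,0,0,0,0,0]
    - [0,0,0,0,0,0,0]
    - [0,0,0,0,0,0,0]
    - [0,0,0,0,0,0,0]
    - [0,0,0,0,0,0,0]

```text
time_s: 3.65
tcp_pos: [0.5183, -0.0096, 0.077]
ee_rot: [0.709, 0.706, 0.001, 0.001]
contact_force: [-0.0, 0.5, 4.6]
opening: 0.0153
grip_force: 55.6
```

Call:
jog_arm:
  motion:
    - [0,0,-0.5,0,0,0,0]
    - [0,0,-0.9,0,0,0,0]
    - [0,0,-0.9,0,0,0,0]
    - [0.6,-0.2,-0.8,0,0,0,0]
    - [0.9,-0.3,0,0,0,0,0]
    - [0.9,-0.3,0,0,0,0,0]
    - [0.9,-0.3,0,0,0,0,0]
    - [0.9,-0.3,0,0,0,0,0]
    - [0.9,-0.3,0,0,0,0,0]
    - [0.9,-0.3,0,0,0,0,0]

```text
time_s: 4.65
tcp_pos: [0.4376, 0.232, 0.2]
ee_rot: [0.709, 0.706, -0.0, -0.0]
contact_force: [0.4, -0.1, 0.4]
opening: 0.0153
grip_force: 55.4
```

Call:
jog_arm:
  motion:
    - [0.9,-0.4,0.5,0,0,0,0]
    - [0,0,0.8,0,0,0,0]
    - [0,0,0.8,0,0,0,0]
    - [0,0,0.8,0,0,0,0]
    - [0,0,0.4,0,0,0,0]
    - [0,0,0,0,0,0,0]
    - [0,0,0,0,0,0,0]

```text
time_s: 5.35
tcp_pos: [0.4226, 0.2668, 0.0682]
ee_rot: [0.709, 0.706, -0.0, -0.0]
contact_force: [-0.1, 0.3, 0.5]
opening: 0.0155
grip_force: 55.4
```

Call:
jog_arm:
  motion:
    - [0,0,0,0,0,0,1]
    - [0,0,0,0,0,0,1]
    - [0,0,0,0,0,0,1]
    - [0,0,-0.5,0,0,0,1]
    - [0,0,-1,0,0,0,1]
    - [0,0,-1,0,0,0,1]
    - [0,0,-0.8,0,0,0,1]
    - [0,0,0,0,0,0,1]

```text
time_s: 6.15
tcp_pos: [0.4255, 0.2686, 0.206]
ee_rot: [0.709, 0.706, 0.006, 0.001]
contact_force: [0.7, 0.5, 0.1]
opening: 0.0853
grip_force: 0.0
```

Run:
```python
from h import *
c=np.load("w1.npy",allow_pickle=True).item(); z=pts(c)[...,2]; v,u=np.mgrid[:480,:640]
blobs(c,(z>.097)&(u>450)&(v<200),0,0,.104)
c=cam("scene"); np.save("s1.npy",c,allow_pickle=True)
p,y=plan([.50,.13,.2],-10,5,1)
p,y=plan([.638,-.047,.2],-28,5,1,p,y)
plan([.638,-.047,.078],-28,5,1,p,y)
```

```text
1 650 [493. 171.] plane [ 0.6368 -0.0453] z [0.099  0.1032 0.1045] depthxy [ 0.6373 -0.0455] rect [636.5 -45. ] [37.4 20.7] 60.9
[[-0.69,0.38,0.02,0,0,0.24,1.0],[-0.67,0.41,0.01,0,0,0.25,1.0],[-0.66,0.42,0.02,0,0,0.24,1.0],[-0.65,0.45,0.02,0,0,0.25,1.0],[-0.63,0.47,0.02,0,0,0.24,1.0]]
end [0.4999 0.1299 0.1998] -10.0
[[-0.75,0.83,0,0,0,0.45,1.0],[-0.7,0.88,0,0,0,0.45,1.0],[-0.64,0.92,0,0,0,0.45,1.0],[-0.58,0.96,0,0,0,0.45,1.0],[-0.52,1.0,0,0,0,0.45,1.0]]
end [ 0.6381 -0.047   0.1998] -28.0
[[0,0,0.61,0,0,0,1.0],[0,0,0.61,0,0,0,1.0],[0,0,0.61,0,0,0,1.0],[0,0,0.61,0,0,0,1.0],[0,0,0.61,0,0,0,1.0]]
end [ 0.6381 -0.047   0.0778] -28.0
```

Call:
jog_arm:
  motion:
    - [-0.7,0.38,0,0,0,0.25,1]
    - [-0.67,0.41,0,0,0,0.25,1]
    - [-0.66,0.42,0,0,0,0.25,1]
    - [-0.65,0.45,0,0,0,0.25,1]
    - [-0.63,0.47,0,0,0,0.25,1]
    - [-0.75,0.83,0,0,0,0.45,1]
    - [-0.7,0.88,0,0,0,0.45,1]
    - [-0.64,0.92,0,0,0,0.45,1]
    - [-0.58,0.96,0,0,0,0.45,1]
    - [-0.52,0.98,0,0,0,0.45,1]

```text
time_s: 7.2
tcp_pos: [0.6349, -0.0504, 0.1987]
ee_rot: [0.859, 0.512, -0.001, -0.001]
contact_force: [0.9, 0.5, 1.3]
opening: 0.0854
grip_force: 0.0
```

Call:
jog_arm:
  motion:
    - [0,0,0.6,0,0,0,1]
    - [0,0,0.7,0,0,0,1]
    - [0,0,0.7,0,0,0,1]
    - [0,0,0.6,0,0,0,1]
    - [0,0,0.3,0,0,0,1]
    - [0,0,0,0,0,0,1]

```text
time_s: 7.8
tcp_pos: [0.6324, -0.0486, 0.081]
ee_rot: [0.858, 0.513, -0.002, -0.002]
contact_force: [-0.1, 0.8, 0.1]
opening: 0.0853
grip_force: 0.0
```

Run:
```python
from h import *
s=arm.state(); print(s["tcp_pos"],tooly())
```

```text
[ 0.63238307 -0.0486036   0.08100525] -28.227855994941894
```

Call:
jog_arm:
  motion:
    - [0.1,0.1,0.05,0,0,0,1]
    - [0,0,0,0,0,0,0]
    - [0,0,0,0,0,0,0]
    - [0,0,0,0,0,0,0]
    - [0,0,0,0,0,0,0]
    - [0,0,0,0,0,0,0]
    - [0,0,0,0,0,0,0]

```text
time_s: 8.5
tcp_pos: [0.6405, -0.0472, 0.0828]
ee_rot: [0.858, 0.513, 0.001, 0.0]
contact_force: [-0.4, -0.8, 2.0]
opening: 0.0156
grip_force: 55.4
```

Run:
```python
from h import *
s=arm.state(); print(s["tcp_pos"],tooly())
t=np.array(s["tcp_pos"]).copy(); t[2]=.2
p,y=plan(t,tooly(),4,0)
p,y=plan([.43,.315,.2],0,10,0,p,y)
```

```text
[ 0.64054298 -0.04723902  0.08283008] -28.233619520450457
[[0,0,-0.73,0,0,0,0.0],[0,0,-0.73,0,0,0,0.0],[0,0,-0.74,0,0,0,0.0],[0,0,-0.73,0,0,0,0.0]]
end [ 0.6405 -0.0472  0.2   ] -28.2
[[0.55,-0.89,0,0,0,-0.35,0.0],[0.59,-0.87,0,0,0,-0.36,0.0],[0.64,-0.83,0,0,0,-0.35,0.0],[0.67,-0.8,0,0,0,-0.35,0.0],[0.71,-0.77,0,0,0,-0.35,0.0],[0.75,-0.73,0,0,0,-0.36,0.0],[0.79,-0.69,0,0,0,-0.35,0.0],[0.82,-0.66,0,0,0,-0.35,0.0],[0.84,-0.61,0,0,0,-0.36,0.0],[0.88,-0.57,0,0,0,-0.35,0.0]]
end [0.4301 0.3149 0.2   ] 0.0
```

Call:
jog_arm:
  motion:
    - [0,0,-0.5,0,0,0,0]
    - [0,0,-0.8,0,0,0,0]
    - [0,0,-0.8,0,0,0,0]
    - [0,0,-0.8,0,0,0,0]
    - [0.55,-0.9,0,0,0,-0.35,0]
    - [0.6,-0.87,0,0,0,-0.35,0]
    - [0.64,-0.83,0,0,0,-0.35,0]
    - [0.67,-0.8,0,0,0,-0.35,0]
    - [0.7,-0.77,0,0,0,-0.35,0]
    - [0.75,-0.73,0,0,0,-0.35,0]

```text
time_s: 9.5
tcp_pos: [0.5124, 0.1715, 0.198]
ee_rot: [0.773, 0.634, -0.0, -0.0]
contact_force: [-0.2, -0.5, 0.2]
opening: 0.0151
grip_force: 55.2
```

Call:
jog_arm:
  motion:
    - [0.8,-0.7,0,0,0,-0.35,0]
    - [0.82,-0.66,0,0,0,-0.35,0]
    - [0.84,-0.6,0,0,0,-0.35,0]
    - [0.88,-0.57,0,0,0,-0.35,0]
    - [0,0,0,0,0,0,0]
    - [0,0,0.8,0,0,0,0]
    - [0,0,0.8,0,0,0,0]
    - [0,0,0.8,0,0,0,0]
    - [0,0,0.4,0,0,0,0]
    - [0,0,0,0,0,0,0]

```text
time_s: 10.5
tcp_pos: [0.4281, 0.3137, 0.0832]
ee_rot: [0.709, 0.705, -0.003, -0.0]
contact_force: [-0.7, 0.4, -0.6]
opening: 0.0152
grip_force: 55.2
```

Call:
jog_arm:
  motion:
    - [0,0,0,0,0,0,1]
    - [0,0,0,0,0,0,1]
    - [0,0,0,0,0,0,1]
    - [0,0,-0.6,0,0,0,1]
    - [0,0,-1,0,0,0,1]
    - [0,0,-1,0,0,0,1]
    - [0,0,-1,0,0,0,1]
    - [-0.5,0.1,-0.3,0,0,0,1]
    - [-0.9,0.28,0,0,0,0,1]
    - [-0.9,0.28,0,0,0,0,1]

```text
time_s: 11.5
tcp_pos: [0.4569, 0.2237, 0.2443]
ee_rot: [0.708, 0.706, 0.002, 0.001]
contact_force: [0.7, -1.0, -0.4]
opening: 0.0854
grip_force: 0.0
```

Call:
jog_arm:
  motion:
    - [-0.9,0.28,0,0,0,0,1]
    - [-0.9,0.28,0,0,0,0,1]
    - [-0.9,0.28,0,0,0,0,1]
    - [-0.9,0.28,0,0,0,0,1]
    - [-0.9,0.28,0,0,0,0,1]
    - [-0.9,0.28,0,0,0,0,1]
    - [-0.9,0.28,0,0,0,0,1]
    - [-0.9,0.28,0,0,0,0,1]
    - [-0.9,0.25,0,0,0,0,1]
    - [-0.6,0.2,0,0,0,0,1]

```text
time_s: 12.5
tcp_pos: [0.5628, -0.1272, 0.2432]
ee_rot: [0.709, 0.705, 0.0, 0.001]
contact_force: [-0.3, 0.7, 0.7]
opening: 0.0852
grip_force: 0.0
```

Run:
```python
from h import *
s=arm.state(); print(s["time_s"],s["tcp_pos"],tooly())
c=cam("wrist"); cv2.imwrite("pics/w2.png",c["color"]); np.save("w2.npy",c,allow_pickle=True)
t=cam("top"); np.save("top2.npy",t,allow_pickle=True)
# pieces in bin: bright, low saturation
v,u=np.mgrid[:480,:640]; im=t["color"].astype(int)
m=(im.min(2)>170)&(u>125)&(u<215)&(v>255)&(v<345)
blobs(t,m,0,0,.03,10)
```

```text
12.5 [ 0.56283552 -0.12724034  0.24324856] -0.3402300863788009
1 110 [167. 282.] plane [0.4589 0.3184] z [0.0157 0.0199 0.0259] depthxy [0.4593 0.3213] rect [459.4 318.2] [30.6 20.3] 2.2
2 109 [186. 296.] plane [0.4239 0.2683] z [0.0268 0.031  0.0343] depthxy [0.4239 0.2682] rect [423.7 267.4] [48.8 18.5] 83.1
```

View pics/w2.png

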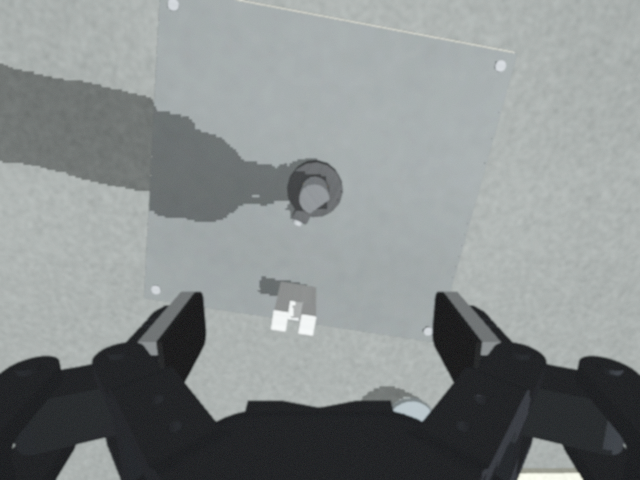

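The wrist view shows both deck and shaft clearly: deck screws at (173,5), (501,66), (155,290) and (428,331), shaft top at (314,193), set-screw at (298,222) and key rest prongs at (284,318) and (306,325). Both pieces lie in the bin.

Run:
```python
from h import *
c=np.load("w2.npy",allow_pickle=True).item()
S=[ray(c,*p,.07)[:2] for p in [(173,5),(501,66),(428,331),(155,290)]]
print("screws",np.round(S,4)); print("mean",np.mean(S,0))
for i in range(4):
    d=S[(i+1)%4]-S[i]; print(np.hypot(*d),np.degrees(np.arctan2(d[1],d[0])))
W=pts(c); z=W[...,2]; v,u=np.mgrid[:480,:640]
r=(abs(u-314)<45)&(abs(v-190)<50)
print("shaft top"); blobs(c,r&(z>.126),0,0,.132)
print("collar top"); blobs(c,r&(z>.086)&(z<.098),0,0,.092)
k=(abs(u-295)<40)&(v>270)&(v<345)
print("rest top"); blobs(c,k&(z>.12)&(c["color"].min(2)>210),0,0,.126)
print("boss screw"); 
print(ray(c,298,223,.081))
a=cv2.resize(c["color"][150:240,270:360],(540,540),interpolation=cv2.INTER_CUBIC)
t=np.load("top2.npy",allow_pickle=True).item()
blobs(t,(t["depth"]>0)&(pts(t)[...,2]>.12)&(abs(u-337)<25)&(abs(v-240)<25),0,0,.132)
cv2.imwrite("pics/c2.png",a)
```

```text
screws [[ 0.4548  0.0282]
 [ 0.702  -0.0147]
 [ 0.6619 -0.2412]
 [ 0.4145 -0.1988]]
mean [ 0.55832195 -0.10660128]
0.25092714893543333 -9.848413808654689
0.23002970309042933 -100.03754081100794
0.2510126548692341 170.26706909689494
0.23053592590884164 79.94175003183129
shaft top
1 618 [313. 197.] plane [ 0.5574 -0.1046] z [0.1301 0.1315 0.1326] depthxy [ 0.5574 -0.1047] rect [ 556.9 -104.1] [20.  16.5] 36.2
collar top
1 1819 [314. 189.] plane [ 0.5577 -0.1053] z [0.0901 0.0916 0.0929] depthxy [ 0.5577 -0.1054] rect [ 556.6 -106.4] [46.3 43.3] 24.2
rest top
1 276 [279. 320.] plane [ 0.5311 -0.1996] z [0.1245 0.1256 0.1266] depthxy [ 0.5311 -0.1998] rect [ 531.1 -199.6] [15.7 10.9] 80.5
2 271 [307. 325.] plane [ 0.5519 -0.2032] z [0.1246 0.1255 0.1266] depthxy [ 0.5518 -0.2035] rect [ 551.8 -203.2] [15.8 10.8] 79.6
boss screw
[ 0.54438088 -0.1351046   0.081     ]
1 2195 [339. 241.] plane [ 0.5558 -0.1122] z [0.6872 0.697  0.7034] depthxy [ 0.4905 -0.0975] rect [ 558.3 -108. ] [113.1 112.4] 0.5
```

View pics/c2.png

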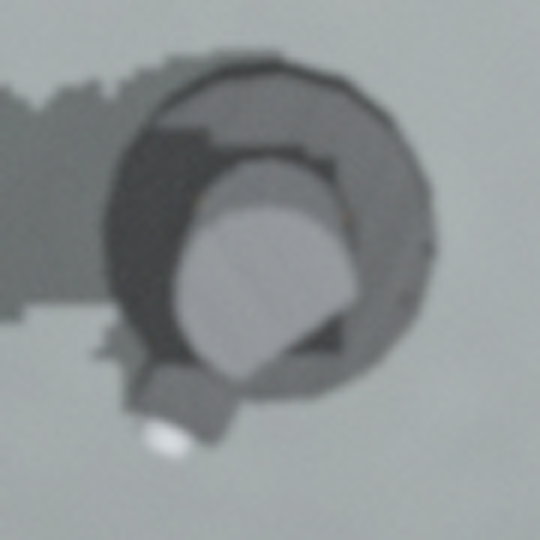

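The shaft axis is at (0.5583, -0.1066) and the drive yaw is about -9.9°. In the crop the flat runs from (355,295) to (240,380), so it faces -53.8° and shaft_turn ≈ +46°. The screw at (167,438) faces -116°, so collar_turn ≈ -16°.

Run:
```python
from h import *
s=arm.state(); print(np.degrees(s["joint_positions"]).round(1))
n=np.radians(-53.8); t=np.array([.5583,-.1066])-.002*np.array([np.cos(n),np.sin(n)]); print(t)
p,y=plan([*t,.2],126.2,17,1)
```

```text
[-12.8  22.4  14.1  81.5  -0.   77.7]
[ 0.55711879 -0.10498608]
[[0.03,-0.01,0.06,0,0,-0.93,1.0],[0.04,0,0.07,0,0,-0.93,1.0],[0.03,0,0.06,0,0,-0.93,1.0],[0.04,0,0.06,0,0,-0.94,1.0],[0.03,0.01,0.06,0,0,-0.93,1.0],[0.03,0.01,0.07,0,0,-0.93,1.0],[0.03,0.02,0.06,0,0,-0.93,1.0],[0.03,0.02,0.06,0,0,-0.93,1.0],[0.03,0.03,0.07,0,0,-0.93,1.0],[0.02,0.03,0.06,0,0,-0.94,1.0],[0.02,0.02,0.06,0,0,-0.93,1.0],[0.01,0.04,0.06,0,0,-0.93,1.0],[0.01,0.03,0.07,0,0,-0.93,1.0],[0,0.04,0.06,0,0,-0.93,1.0],[0.01,0.03,0.06,0,0,-0.93,1.0],[-0.01,0.03,0.07,0,0,-0.93,1.0],[-0.01,0.04,0.06,0,0,-0.94,1.0]]
end [ 0.5572 -0.1049  0.1999] 126.2
```

Call:
jog_arm:
  motion:
    - [0.03,0,0.06,0,0,-0.93,1]
    - [0.04,0,0.06,0,0,-0.93,1]
    - [0.03,0,0.06,0,0,-0.93,1]
    - [0.04,0,0.06,0,0,-0.93,1]
    - [0.03,0,0.06,0,0,-0.93,1]
    - [0.03,0,0.06,0,0,-0.93,1]
    - [0.03,0.02,0.06,0,0,-0.93,1]
    - [0.03,0.02,0.06,0,0,-0.93,1]
    - [0.03,0.03,0.06,0,0,-0.93,1]
    - [0.02,0.03,0.06,0,0,-0.93,1]

```text
time_s: 13.6
tcp_pos: [0.5584, -0.1104, 0.219]
ee_rot: [0.135, 0.991, 0.0, 0.001]
contact_force: [-0.0, -0.0, -0.5]
opening: 0.0854
grip_force: 0.0
```

Call:
jog_arm:
  motion:
    - [0.02,0.02,0.06,0,0,-0.93,1]
    - [0.01,0.04,0.06,0,0,-0.93,1]
    - [0,0.03,0.06,0,0,-0.93,1]
    - [0,0.03,0.06,0,0,-0.93,1]
    - [0,0.03,0.06,0,0,-0.93,1]
    - [0,0.03,0.06,0,0,-0.93,1]
    - [0,0.03,0.06,0,0,-0.93,1]
    - [0,0,0,0,0,0,1]

```text
time_s: 14.4
tcp_pos: [0.5561, -0.1021, 0.2019]
ee_rot: [-0.311, 0.95, 0.0, 0.0]
contact_force: [-0.5, -0.3, 0.2]
opening: 0.0852
grip_force: 0.0
```

Run:
```python
from h import *
s=arm.state(); print(s["tcp_pos"],tooly(),s["ee_rot"])
plan([.5571,-.105,.099],126.2,6,1)
```

```text
[ 0.55607506 -0.10205703  0.20188501] 126.29719196765696 [-3.11482515e-01  9.50251846e-01  6.97397704e-06  2.67698100e-04]
[[0,-0.01,0.43,0,0,0,1.0],[0.01,-0.01,0.43,0,0,0,1.0],[0,-0.02,0.43,0,0,0.01,1.0],[0.01,-0.01,0.42,0,0,0,1.0],[0,-0.01,0.43,0,0,0,1.0],[0,-0.01,0.43,0,0,0,1.0]]
end [ 0.5571 -0.1048  0.0991] 126.2
```

Descend around the shaft and close.

Call:
jog_arm:
  motion:
    - [0.02,-0.08,0.4,0,0,0,1]
    - [0,0,0.5,0,0,0,1]
    - [0,0,0.5,0,0,0,1]
    - [0,0,0.5,0,0,0,1]
    - [0,0,0.4,0,0,0,1]
    - [0,0,0.27,0,0,0,1]
    - [0,0,0,0,0,0,1]

```text
time_s: 15.1
tcp_pos: [0.5565, -0.1055, 0.0974]
ee_rot: [-0.311, 0.951, 0.001, -0.001]
contact_force: [-0.2, 0.4, -0.0]
opening: 0.0856
grip_force: 0.0
```

Call:
jog_arm:
  motion:
    - [0,0,0,0,0,0,0]
    - [0,0,0,0,0,0,0]
    - [0,0,0,0,0,0,0]
    - [0,0,0,0,0,0,0]
    - [0,0,0,0,0,0,0]
    - [0,0,0,0,0,0,0]

```text
time_s: 15.7
tcp_pos: [0.5574, -0.1054, 0.0992]
ee_rot: [-0.311, 0.95, 0.001, 0.0]
contact_force: [-2.7, 2.1, 5.0]
opening: 0.0149
grip_force: 59.6
```

Run:
```python
from h import *
s=arm.state(); print(s["tcp_pos"],tooly(),s["contact_force"],s["moment"],s["opening"])
n=np.radians(-99.9); t=np.array([.5583,-.1066])-.002*np.array([np.cos(n),np.sin(n)]); print(t)
```

```text
[ 0.55735323 -0.10541324  0.09916896] 126.26175849112585 [-2.6829978   2.12247173  4.98144552] [ 0.63113826  0.53272459 -0.04792338] 0.014905821250592994
[ 0.55864386 -0.10462978]
```

Opening 14.9 mm, which is the narrow width, so the pads are on the flat. Turn the shaft clockwise by 46°.

Call:
jog_arm:
  motion:
    - [0,0,0,0,0,0.4,0]
    - [-0.01,0,0,0,0,0.6,0]
    - [-0.01,0,0,0,0,0.6,0]
    - [-0.01,0,0,0,0,0.6,0]
    - [-0.01,0,0,0,0,0.6,0]
    - [0,0,0,0,0,0.6,0]
    - [0,0,0,0,0,0.6,0]
    - [0,0,0,0,0,0.6,0]
    - [0,0,0,0,0,0.6,0]
    - [0,0,0,0,0,0.57,0]

```text
time_s: 16.7
tcp_pos: [0.5585, -0.1036, 0.0992]
ee_rot: [0.087, 0.996, 0.002, -0.0]
contact_force: [-3.7, 6.2, 6.2]
opening: 0.015
grip_force: 59.3
```

Call:
jog_arm:
  motion:
    - [0,0,0,0,0,0,0]
    - [0,0,0,0,0,0,0]
    - [0,0,0,0,0,0,0]
    - [0,0,0,0,0,0,0]

```text
time_s: 17.1
tcp_pos: [0.5584, -0.1037, 0.0992]
ee_rot: [0.086, 0.996, 0.002, -0.0]
contact_force: [-3.7, 5.4, 6.3]
opening: 0.0148
grip_force: 59.4
```

Run:
```python
from h import *
s=arm.state(); print(s["tcp_pos"],tooly(),s["contact_force"],s["moment"],s["opening"])
```

```text
[ 0.5584246  -0.10365741  0.09917628] 80.14816736374975 [-3.67477378  5.4202465   6.27018908] [ 1.0521836   0.59009853 -0.07047204] 0.01479234517627357
```

Call:
jog_arm:
  motion:
    - [0,0,0,0,0,0,1]
    - [0,0,0,0,0,0,1]
    - [0,0,0,0,0,0,1]
    - [0,0,0,0,0,0,1]
    - [0,0,-0.5,0,0,0,1]
    - [0,0,-0.8,0,0,0,1]
    - [0,0,-0.8,0,0,0,1]
    - [0,0,-0.7,0,0,0,1]

```text
time_s: 17.9
tcp_pos: [0.5592, -0.1056, 0.212]
ee_rot: [0.086, 0.996, -0.0, 0.0]
contact_force: [0.8, -0.1, 0.7]
opening: 0.0854
grip_force: 0.0
```

Call:
jog_arm:
  motion:
    - [0,0,-0.1,0,0,-0.92,1]
    - [0,0,-0.1,0,0,-0.92,1]
    - [0,0,-0.1,0,0,-0.92,1]
    - [0,0,-0.1,0,0,-0.92,1]
    - [0,0,0,0,0,-0.92,1]
    - [0,0,0,0,0,-0.92,1]
    - [0,0,0,0,0,-0.92,1]
    - [0,0,0,0,0,-0.92,1]
    - [0,0,0,0,0,-0.92,1]
    - [0,0,0,0,0,-0.92,1]

```text
time_s: 18.9
tcp_pos: [0.559, -0.1056, 0.2264]
ee_rot: [-0.53, 0.848, -0.0, -0.0]
contact_force: [0.4, -0.1, -0.8]
opening: 0.0855
grip_force: 0.0
```

Call:
jog_arm:
  motion:
    - [0,0,0,0,0,0,1]
    - [0,0,0,0,0,0,1]

```text
time_s: 19.1
tcp_pos: [0.559, -0.1055, 0.2264]
ee_rot: [-0.526, 0.85, -0.0, -0.0]
contact_force: [0.3, 0.3, 0.4]
opening: 0.0853
grip_force: 0.0
```

Run:
```python
from h import *
s=arm.state(); print(s["time_s"],s["tcp_pos"],tooly(),s["ee_rot"])
c=cam("wrist"); np.save("w3.npy",c,allow_pickle=True)
P=np.linalg.inv(c["pose"])@np.array([.5583,-.1066,.1,1]); u0=int(c["cx"]+c["fx"]*P[0]/-P[2]); v0=int(c["cy"]-c["fy"]*P[1]/-P[2]); print(u0,v0)
W=pts(c); z=W[...,2]; v,u=np.mgrid[:480,:640]
r=(abs(u-u0)<50)&(abs(v-v0)<60)
print("shaft top"); blobs(c,r&(z>.126),0,0,.132)
print("collar top"); blobs(c,r&(z>.086)&(z<.098),0,0,.092)
a=c["color"][max(v0-60,0):v0+60,u0-60:u0+60]
cv2.imwrite("pics/c3.png",cv2.resize(a,(600,600),interpolation=cv2.INTER_CUBIC))
```

```text
19.1 [ 0.55899436 -0.10545931  0.22644305] 153.5305679604696 [-5.26440741e-01  8.50211824e-01 -1.99622766e-05 -3.07855171e-05]
316 224
shaft top
1 682 [317. 237.] plane [ 0.5582 -0.1058] z [0.1292 0.1314 0.1325] depthxy [ 0.5583 -0.1056] rect [ 558.3 -105.2] [17.4 20.1] 82.5
collar top
2 1825 [317. 212.] plane [ 0.555  -0.1132] z [0.0898 0.0916 0.0933] depthxy [ 0.5551 -0.1131] rect [ 556.5 -107.8] [46.8 43.3] 23.9
```

View pics/c3.png

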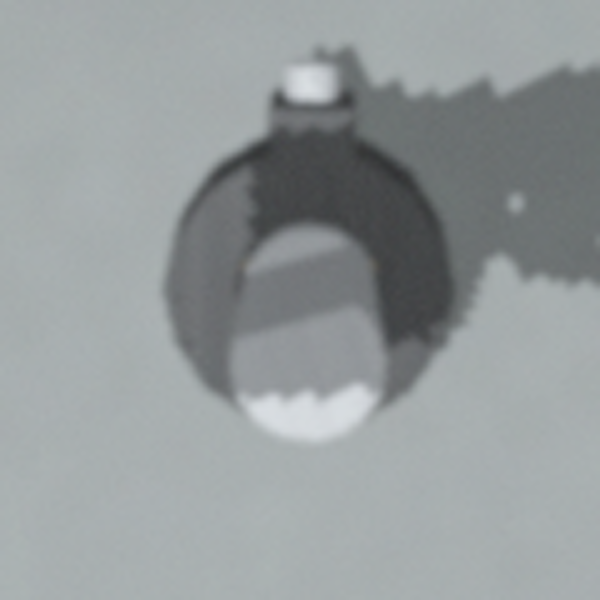

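The crop shows the boss pointing straight up, i.e. at -116°. The flat's edge, from (240,335) to (375,300), faces about -98 to -102° against a target of -99.9°. Next I grip the collar.

Call:
jog_arm:
  motion:
    - [0.03,0,0.5,0,0,0,1]
    - [0,0,0.8,0,0,0,1]
    - [0,0,0.8,0,0,0,1]
    - [0,0,0.6,0,0,0,1]
    - [0,0,0.5,0,0,0,1]
    - [0,0,0.4,0,0,0,1]
    - [0,0,0.25,0,0,0,1]
    - [0,0,0,0,0,0,1]

```text
time_s: 19.95
tcp_pos: [0.5573, -0.1062, 0.071]
ee_rot: [-0.527, 0.85, 0.001, -0.001]
contact_force: [-0.1, 0.6, -0.4]
opening: 0.0855
grip_force: 0.0
```

Call:
jog_arm:
  motion:
    - [0,0,0,0,0,0,0]
    - [0,0,0,0,0,0,0]
    - [0,0,0,0,0,0,0]
    - [0,0,0,0,0,0,0]
    - [0,0,0,0,0,0,0]

```text
time_s: 20.45
tcp_pos: [0.5596, -0.1067, 0.074]
ee_rot: [-0.528, 0.85, -0.001, 0.001]
contact_force: [0.3, -1.0, 6.1]
opening: 0.0417
grip_force: 61.6
```

Run:
```python
from h import *
s=arm.state(); print(s["time_s"],s["tcp_pos"],tooly(),s["contact_force"],s["moment"],s["opening"])
```

```text
20.45 [ 0.55957785 -0.10670316  0.07401929] 153.68395349767565 [ 0.27207499 -0.95768435  6.0809808 ] [-0.05597888  0.12792069 -0.01437888] 0.041662899029296034
```

Call:
jog_arm:
  motion:
    - [0,0,-0.08,0,0,-0.3,0]
    - [0,0,0,0,0,-0.35,0]
    - [0,0,0,0,0,-0.35,0]
    - [0,0,0,0,0,-0.35,0]
    - [0,0,0,0,0,-0.35,0]
    - [0,0,0,0,0,-0.34,0]
    - [0,0,0,0,0,0,0]

```text
time_s: 21.15
tcp_pos: [0.5598, -0.1068, 0.0759]
ee_rot: [-0.643, 0.766, -0.001, 0.001]
contact_force: [3.9, -0.9, -1.4]
opening: 0.0415
grip_force: 61.0
```

Call:
jog_arm:
  motion:
    - [0,0,-0.08,0,0,0,0]
    - [0,0,-0.1,0,0,0,0]
    - [0,0,-0.1,0,0,0,0]
    - [0,0,-0.1,0,0,0,0]
    - [0,0,-0.1,0,0,0,0]
    - [0,0,-0.1,0,0,0,0]
    - [0,0,-0.1,0,0,0,0]
    - [0,0,0,0,0,0,0]
    - [0,0,0,0,0,0,0]

```text
time_s: 22.05
tcp_pos: [0.5598, -0.1068, 0.1034]
ee_rot: [-0.643, 0.766, -0.001, 0.001]
contact_force: [6.1, -2.8, -2.5]
opening: 0.0414
grip_force: 61.2
```

Run:
```python
from h import *
s=arm.state(); print(s["time_s"],s["tcp_pos"],tooly(),s["contact_force"],s["moment"],s["opening"])
c=cam("wrist"); np.save("w4.npy",c,allow_pickle=True)
P=np.linalg.inv(c["pose"])@np.array([.5583,-.1066,.12,1]); u0=int(c["cx"]+c["fx"]*P[0]/-P[2]); v0=int(c["cy"]-c["fy"]*P[1]/-P[2]); print(u0,v0)
W=pts(c); z=W[...,2]; v,u=np.mgrid[:480,:640]
r=(abs(u-u0)<100)&(abs(v-v0)<100)
blobs(c,r&(z>.10)&(z<.15),0,0,.124,100)
cv2.imwrite("pics/w4.png",c["color"])
```

```text
22.05 [ 0.55978137 -0.10677768  0.10344693] 169.9724459066244 [ 6.13728397 -2.75818862 -2.47973704] [-0.36210941 -1.24447012  0.01769669] 0.04138211618686429
318 320
1 17429 [319. 311.] plane [ 0.5574 -0.1118] z [0.1118 0.1215 0.1423] depthxy [ 0.5572 -0.1128] rect [ 558.3 -103.6] [66.2 63.8] 30.9
```

View pics/w4.png

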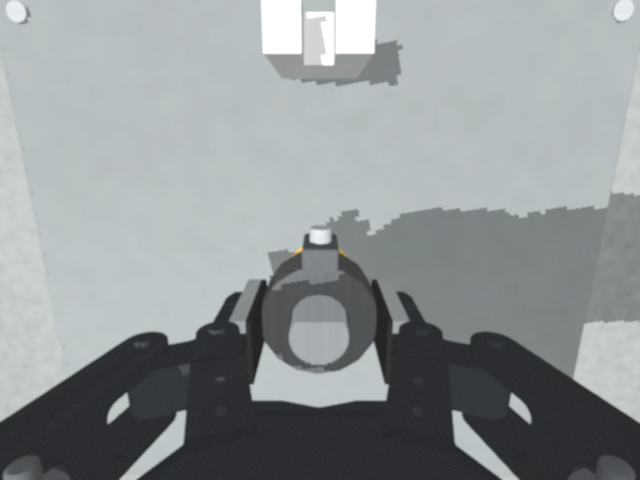

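The view shows the set-screw at (319,235) in line with the key rest slot at (319,40), and the flat facing the same way. Collar top is at z≈0.1215, so the lift is about 29.5 mm. I'll raise it the last 2.4 mm.

Call:
jog_arm:
  motion:
    - [0,0,-0.06,0,0,0,0]
    - [0,0,0,0,0,0,0]
    - [0,0,0,0,0,0,0]
    - [0,0,0,0,0,0,0]

```text
time_s: 22.5
tcp_pos: [0.5598, -0.1068, 0.1057]
ee_rot: [-0.643, 0.766, -0.001, 0.001]
contact_force: [6.0, -0.7, -1.6]
opening: 0.0411
grip_force: 61.2
```

Run:
```python
from h import *
s=arm.state(); print(s["time_s"],s["tcp_pos"],tooly(),s["contact_force"],s["grip_force"],np.abs(s["joint_vel"]).max())
c=cam("wrist"); W=pts(c); p=W[275:295,300:340,2]; print(np.nanmedian(p))
if .100<s["tcp_pos"][2]<.110: print(arm.close_job())
```

```text
22.5 [ 0.5597842  -0.10676104  0.10565643] 169.97391886226308 [ 6.04030555 -0.72330061 -1.55073781] 61.225295460317284 0.0017708246769384635
0.12331176665618589
the job is handed in; nothing more can be done
None
```

I handed the job in at 22.5 s: both pieces lie in the bin, the flat and set-screw face the key rest by my measurements, and the collar is held still about 32 mm above the deck; no verdict was returned.

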